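# Find the dowel socket of a display-stand foot and present it socket-up

### The job

One end of the square wooden foot has a deep dowel socket, the other only a shallow felt-pad recess of the same width: find out which is which by feel, lowering one end of the foot squarely over the upright test dowel to see whether it goes on. Then turn the foot so that its deep socket faces straight up, ready for glue, and hold it there in the gripper with its underside at least 15 cm above the table, touching nothing else; finish while still holding it. Leave the tape roll and the pot where they are.

Things in the scene. Friction and masses are not known exactly. Their poses are not given: they have to be found in the camera images.
- foot: Loose light-brown wooden block, 40 x 40 mm square and 80 mm long, about 0.1 kg, lying on one of its long sides. Origin at its centre; its z axis runs along its length (level at the start), x and y square to the long sides. In the middle of each end is a round opening 23 mm wide: at one end the blind dowel socket, 45 mm deep, at the other a recess only 4 mm deep. Which end is which (the +z or the -z end) is not told: find it out on the test dowel or by looking.
- post: Fixed test post: grey base plate 90 x 90 x 12 mm with a low collar (26 mm wide, its top 16 mm above the table) and an upright steel dowel, 14 mm in diameter with a tapered nose, its tip 72 mm above the table. Origin at the centre of the underside of the plate on the table, z up. The dowel goes 45 mm into the foot's socket, but only 4 mm into its recess.
- dowel_tip (a point): Top of the test dowel, on its axis, 72 mm above the table.
- tape_roll: Bystander, loose: white tape roll, 62 mm across, 48 mm high; origin at the centre of its underside. Leave it alone.
- sample_pot: Bystander, loose: small white lidded pot, 36 mm across, 42 mm high; origin at the centre of its underside. Leave it alone.
Things that resemble listed ones, but are neither listed nor needed, are in the scene too. Of the things shaped like the foot, the brown one is meant.

How it is judged (in metres and radians):
On the way:
1. one end of the upright foot is lowered squarely over the test dowel: the dowel bears on it, or is more than 15 mm inside it (horizontal distance between foot and dowel_tip below 0.012 m and angle between the z axis of foot and the z axis of post, either way round below 0.3 rad and (contact force between foot and post above 0.5 N or z of dowel_tip in the frame of foot between -0.025 and 0.025 m)), for 0.1 s.
At the end, for the whole second after the job is handed in: The gripper still holds the foot (over 1 N), at rest, its deep socket up within 15 degrees of vertical, its centre more than 185 mm above the table (underside about 145 mm), off the test dowel; tape roll and pot within 3 cm of where they stood (angle between foot's own z axis and vertical below 0.26 rad and height (world z) of foot above 0.185 m and contact force between the fingers and foot above 1 N and contact force between foot and post below 0.1 N and linear speed of foot below 0.03 m/s and distance of each of tape_roll, sample_pot from where it was at the start of the episode below 0.03 m); the arm keeps its last pose, push and grip.
It fails at once if the white tape roll is moved more than 3 cm (distance of tape_roll from where it was at the start of the episode above 0.03 m).
It fails at once if the white pot is moved more than 3 cm (distance of sample_pot from where it was at the start of the episode above 0.03 m).
It also fails if it takes over 64 s, if anything falls off the work surface, if the arm or the gripper's body presses on something with over 40 N, if the wrist force passes 120 N, or if a joint passes its speed limit or range.

### The arm

A 6-joint arm with a two-finger parallel gripper is mounted at the origin on a cart in front of the work surface, level with it; the furniture and walls round the work are solid. World frame = base frame: x ahead of the robot, y to its left, z up, the work surface at z = 0. Lengths are in m, angles in degrees, forces in N, time in s.
With the tool pointing down it reaches from about 0.25 to 0.725 m from the base axis. Payload 9.7 kg.
Tool frame: the origin (TCP) lies at the very end of the fingers, on their centre line; the grasp point (between the pads) lies 19 mm behind it (grip_depth is the distance from the TCP to the grasp point, in m); z points along the fingers, y is the direction in which the jaws open and shut (so a half turn about z gives the same grasp; the last joint's range is limited). The gripper opens to 85 mm and grips with 20 to 120 N. Pads are 22 mm wide; open, the fingers measure 114 mm over their backs; the gripper's body (76 mm by 85 mm) begins 54 mm behind the grasp point. The pads swing forward as they close: fully open they stand 13 mm farther back than shut.
Start: joints at [-69.328, 4.979, 10.078, 95.1, 0, 90], TCP at [0.194, -0.515, 0.231] pointing down, gripper open.
Joint ranges: [-179.16, 179.16], [-48.56, 103.87], [-65.8, 70.77], [-126.05, 130.52], [-82.76, 87.17], [-180, 180]. Speed limits (degrees/s): [127.2, 127.2, 147.25, 180, 180, 180].

### API

Orientations are given as a 3x3 rotation matrix whose columns are the frame's x, y, z axes.
In Python, from bench import observe, snapshot, camera_model, close_job, grip_depth gives the robot as it stands. The module is installed in compiled form; this text tells all that it offers.
- The arm moves only by the tool arm_command, never from a script. Its argument "plan" is a list of rows, each a list of 7 numbers: the shift along the world's x, y, z as a fraction of full scale, then the turn, a rotation vector about the world's x, y, z as a fraction of full scale, then the closure, from 0 (fully open) to 1 (shut). In form: [[x, y, z, ax, ay, az, grip], ...]. A call has 1 to 20 rows; each row is the pose to reach, as a shift and turn from the pose commanded when the call began, turning the shorter way round; what a row does not reach only later rows make up. Full scale, the value 1, is 0.12 m for a shift and pi rad for a turn. A row lasts 1/10 s, in which the tool goes at most 50 mm and 8.59 degrees, less where a joint would pass 70% of its speed; a pose out of reach is approached as far as the arm can. A call with a number of a shift or a turn outside -1 to 1 is refused whole. A call with a gripper value outside its range is refused whole. The fingers move at their own pace and stop on an object; "force" is the grip in N (left out, the last holds). Time passes only in rows, so rows that repeat a pose let the fingers close. It gives the time, the measured TCP pose, the force and the opening at its end, in the units of the state.
- observe(): the state, without advancing time (a new reading comes with each control period).
- snapshot(name): name is "side" or "top"; returns (picture, depth): 480x640x3 uint8, red, green, blue; 480x640 float32, m along the optical axis (not along the pixel's ray), 0 where there is no reading.
- camera_model(name): a dict with "K" (3x3 intrinsics, pixels), "pose" (4x4, takes a point from camera to world coordinates). Camera axes: x right, y up, looking along -z (the intrinsics and any distortion apply to the point x, -y, -z); pixel columns grow to the right and rows downward; lengths in m; the calibration is good to about 2 mm. A picture is of the moment at which its call begins. camera_model takes no time and is no camera call.
- close_job(): hands the job in, once; it reports no verdict.
The state is a dict: "time": time; "qpos": joint angles; "joint_vel": joint speeds; "tau": joint torques, N m; "eef_pos": TCP position; "tool_rot": TCP orientation; "ft_force": force on the tool from outside, world axes, zero at the start; "ft_torque": the same for the moment, N m; "opening": finger opening in m.
Only numpy, scipy, OpenCV 4.12 (cv2) and the standard library are available. Lean on these libraries where they do the work, as an engineer would, in place of code of your own. Each camera call takes 0.05 s, during which the arm holds its last target.

## Working session

There is one attempt and no reset: what is moved stays moved. The work goes in short steps, Python scripts to look and compute and a tool call to move; the robot and the scene stay as the last step left them, time stands still between calls to the robot, and variables do not carry over. Pictures are saved under pics/ and viewed, and the job is handed in when it is done.

Besides the shell and the picture viewer there is one more tool, called after ">>>" as name(argument=value, ...), one argument or row to a line, values as JSON. arm_command: Moves the arm, as the interface text tells. Its arguments: {"type":"object","properties":{"plan":{"type":"array"},"force":{"type":"number"}},"required":["plan"]}

```bash
mkdir -p pics; cat > h.py <<'E'
import numpy as np, cv2
from bench import *
def snap(n,f):
    p,d=snapshot(n); cv2.imwrite(f'pics/{f}.png',cv2.cvtColor(p,cv2.COLOR_RGB2BGR)); np.savez(f'pics/{f}.npz',p=p,d=d); return p,d
def cloud(n,d):
    c=camera_model(n);K=c['K'];T=c['pose']
    v,u=np.mgrid[:480,:640]
    x=(u-K[0][2])/K[0][0]*d; y=(v-K[1][2])/K[1][1]*d
    P=np.stack([x,-y,-d,np.ones_like(d)],-1)@np.array(T).T
    return P[...,:3]
E
python3 - <<'E'
from h import *
for n in('top','side'):
    c=camera_model(n); print(c); snap(n,n+'0')
s=observe();print({k:np.round(v,3) for k,v in s.items()},grip_depth)
E
```

```text
{'K': array([[473.04043107,   0.        , 320.56424932],
       [  0.        , 473.04043107, 243.32182808],
       [  0.        ,   0.        ,   1.        ]]), 'pose': array([[ 0.01425416,  0.99608455, -0.08724903,  0.59503058],
       [-0.99904226,  0.01057751, -0.04245791,  0.14431038],
       [-0.04136879,  0.08777067,  0.99528133,  0.90868132],
       [ 0.        ,  0.        ,  0.        ,  1.        ]])}
{'K': array([[526.25955047,   0.        , 325.03379402],
       [  0.        , 526.25955047, 238.11039467],
       [  0.        ,   0.        ,   1.        ]]), 'pose': array([[ 0.91539526,  0.22177628, -0.33595653,  0.37465593],
       [-0.4023725 ,  0.47886874, -0.78024426, -0.5456886 ],
       [-0.01216059,  0.84941157,  0.52759085,  0.56902386],
       [ 0.        ,  0.        ,  0.        ,  1.        ]])}
{'time': np.float64(0.1), 'qpos': array([-6.9327e+01,  5.0090e+00,  1.0040e+01,  9.5099e+01,  1.0000e-03,
        9.0000e+01]), 'joint_vel': array([-0.085, -0.104,  0.179,  0.1  ,  0.043, -0.012]), 'tau': array([ 0.0000e+00, -5.2156e+01,  4.6565e+01,  1.6000e-02, -0.0000e+00,
        0.0000e+00]), 'eef_pos': array([ 0.194, -0.514,  0.231]), 'tool_rot': array([[ 0.936,  0.353, -0.   ],
       [ 0.353, -0.936,  0.001],
       [ 0.   , -0.001, -1.   ]]), 'ft_force': array([ 0.432, -0.238,  0.157]), 'ft_torque': array([-0.048, -0.046, -0.025]), 'opening': np.float64(0.085)} 0.0187
```

View pics/top0.png

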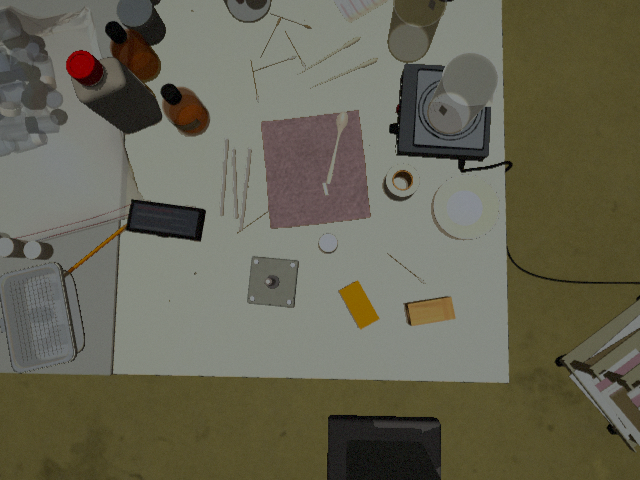

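View pics/side0.png

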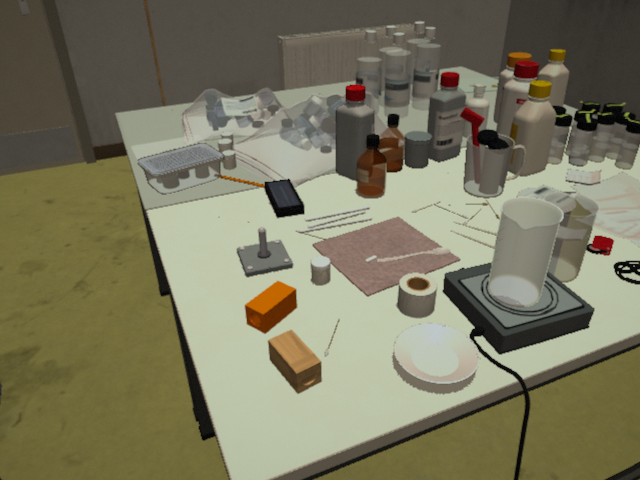

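```bash
python3 - <<'E'
from h import *
a=cv2.imread('pics/side0.png')[260:400,220:340]; b=cv2.imread('pics/top0.png')[270:340,330:470]
a=cv2.resize(a,None,fx=4,fy=4,interpolation=2); b=cv2.resize(b,(400,200),interpolation=2)
o=np.zeros((560,800,3),np.uint8); o[:560,:400]=a[:,:400]; o[:200,400:]=b
cv2.imwrite('pics/crop0.png',o)
for n in('top','side'):
    z=np.load(f'pics/{n}0.npz'); p=z['p'];P=cloud(n,z['d'])
    hsv=cv2.cvtColor(p,cv2.COLOR_RGB2HSV)
    m=(hsv[...,1]>60)&(hsv[...,0]<25)&(P[...,2]>0.02)&(P[...,2]<0.06)&(P[...,0]<.6)&(z['d']>0)&(P[...,0]>.2)&(abs(P[...,1])<.3)
    k,l,st,c=cv2.connectedComponentsWithStats(m.astype(np.uint8))
    for i in range(1,k):
        if st[i,4]<150: continue
        q=P[l==i]; t=q[q[:,2]>0.034]
        r=cv2.minAreaRect((t[:,:2]*1000).astype(np.float32))
        print(n,c[i].round(),st[i,4],'mean',t.mean(0).round(4),'rect',r, 'z95',np.percentile(q[:,2],[50,95]),np.median(hsv[l==i],0))
# post tip, pot, tape
P=cloud('top',np.load('pics/top0.npz')['d'])
for nm,x0,x1,y0,y1,zl in(('post',245,300,255,310,.055),('plate',245,300,255,310,.008),('pot',315,342,230,256,.035),('tape',380,422,160,205,.04)):
    q=P[y0:y1,x0:x1].reshape(-1,3);q=q[q[:,2]>zl]
    print(nm,len(q),q.mean(0).round(4),q.max(0).round(4),q.min(0).round(4))
    if nm=='plate': 
        q=q[q[:,2]<.014]; print(cv2.minAreaRect((q[:,:2]*1000).astype(np.float32)))
P=cloud('side',np.load('pics/side0.npz')['d'])
q=P[222:275,235:297].reshape(-1,3)
t=q[(q[:,2]>.03)&(q[:,2]<.09)];print('side dowel',len(t),t.mean(0),t.max(0),t.min(0))
E
```

```text
top [359. 305.] 966 mean [0.5599 0.1104 0.0405] rect ((560.262451171875, 110.37578582763672), (80.06166076660156, 39.844451904296875), 29.79792594909668) z95 [0.04050289 0.04308269] [ 21. 255. 137.]
top [430. 311.] 1044 mean [ 0.5507 -0.0194  0.0405] rect ((550.5624389648438, -19.75130844116211), (40.167877197265625, 80.470947265625), 10.542074203491211) z95 [0.04042117 0.04281172] [ 19. 143. 136.]
side [271. 302.] 1185 mean [0.5578 0.1059 0.0392] rect ((559.2722778320312, 108.82003021240234), (82.17005920410156, 43.588218688964844), 30.223804473876953) z95 [0.03894172 0.04084528] [ 16. 255. 192.]
side [294. 356.] 1590 mean [ 0.5493 -0.0244  0.0392] rect ((549.7429809570312, -21.155780792236328), (41.36259078979492, 82.62407684326172), 10.578984260559082) z95 [0.03905234 0.04084245] [ 17. 139. 167.]
post 66 [0.599  0.251  0.2091] [0.6057 0.2802 0.9087] [0.5932 0.1443 0.0553]
plate 2229 [0.5996 0.2722 0.0187] [0.648  0.3211 0.9087] [0.5522 0.1443 0.008 ]
((599.919677734375, 273.6488342285156), (90.32160186767578, 89.8284683227539), 85.3768081665039)
pot 292 [0.6716 0.1678 0.0487] [0.6885 0.1843 0.9087] [0.595  0.1443 0.0351]
tape 691 [0.7868 0.0339 0.0543] [0.8187 0.1443 0.9087] [0.595  0.0018 0.0401]
side dowel 150 [0.59815498 0.26812253 0.05255284] [0.60512008 0.27893518 0.07289905] [0.59224135 0.26341905 0.03029752]
```

View pics/crop0.png

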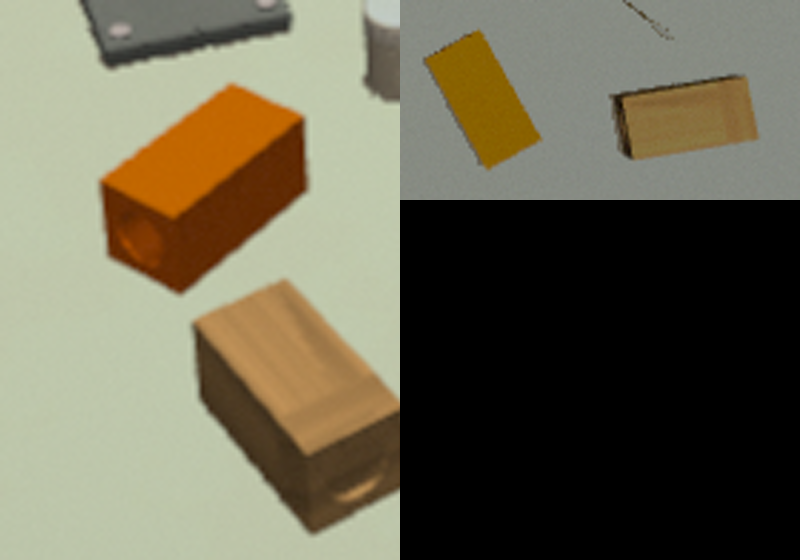

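```bash
python3 - <<'E'
from h import *
z=np.load('pics/side0.npz'); P=cloud('side',z['d'])
th=np.deg2rad(100.56); a=np.array([-np.cos(th),-np.sin(th),0]) # toward -y end
b=np.array([-a[1],a[0],0])
# recentre using side cloud
c=np.array([0.5497,-0.0212,0.0195])
q=P-c; s=q@a; t=q@b; h=q[...,2]
m=(abs(t)<.021)&(abs(h)<.0195)&(s>-.03)&(s<.05)
ys,xs=np.where(m); print(xs.min(),xs.max(),ys.min(),ys.max())
# grid of s in (t,h) for end-face pixels: bins
face=(s>-.03)&(s<.045)&(abs(t)<.019)&(h<.017)&(h>-.018)
for hh in np.arange(.0165,-.018,-.003):
    print('%6.1f'%(hh*1e3),' '.join('%6.1f'%(np.median(s[face&(abs(h-hh)<.0015)&(abs(t-tt)<.002)])*1e3) if (face&(abs(h-hh)<.0015)&(abs(t-tt)<.002)).any() else '   -- ' for tt in np.arange(-.018,.019,.004)))
o=cv2.imread('pics/side0.png')[325:392,265:325]
cv2.imwrite('pics/crop1.png',cv2.resize(o,None,fx=8,fy=8,interpolation=cv2.INTER_NEAREST))
E
```

```text
272 323 335 398
  16.5   39.0   39.3   40.2   39.2   39.7   39.5   39.3   38.8   38.9   39.6
  13.5    6.0   39.1   39.7   39.5   40.1   38.9   40.1   39.3   39.7   39.7
  10.5   28.0   39.6   39.9   39.3    --     --    39.1   38.9   39.6   39.4
   7.5   25.0   39.0   38.9    --    36.0   35.3   35.6   39.2   39.9   40.0
   4.5   26.8   39.3   39.8   35.3   35.5   35.7   35.4   37.7   39.5   39.4
   1.5   20.5   39.1   37.4   35.3   34.7   36.1   36.3   36.2   39.6   39.4
  -1.5   35.8   39.9   38.1   35.3   35.9   34.9   35.7   35.9   40.4   39.8
  -4.5   16.0   39.0   39.5   35.4   35.8   35.5   35.0   37.7   39.1   39.5
  -7.5   -6.8   39.3   39.9   36.3   35.2   35.5   34.8   38.3   40.4   39.5
 -10.5   15.3   39.8   39.8   40.1   36.1   37.4   38.1   38.8   39.5   39.3
 -13.5   39.4   39.6   39.0   39.7   38.4   39.0   40.1   38.7   39.4   38.9
 -16.5   39.1   40.0   39.1   39.4   39.5   39.9   39.8   39.3   40.2    --
```

View pics/crop1.png

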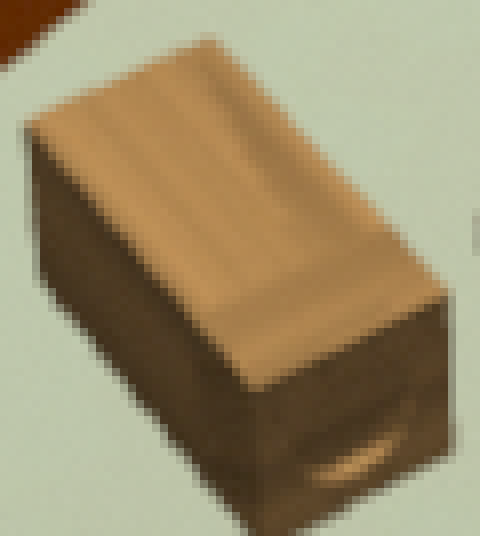

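>>> arm_command(
  plan=[
    [0.2, 0.3, 0, 0, 0, 0.1, 0],
    [0.5, 0.7, 0, 0, 0, 0.2, 0],
    [0.7, 1, 0, 0, 0, 0.3, 0],
    [0.7, 1, 0, 0, 0, 0.3, 0],
    [0.7, 1, 0, 0, 0, 0.3, 0],
    [0.7, 1, 0, 0, 0, 0.3, 0],
    [0.7, 1, 0, 0, 0, 0.3, 0],
    [0.7, 1, 0, 0, 0, 0.3, 0],
  ],
)

```text
time: 0.9
eef_pos: [0.2781, -0.3944, 0.231]
tool_rot: [[0.264, 0.965, -0.0], [0.965, -0.264, 0.0], [0.0, -0.0, -1.0]]
ft_force: [-0.1, 0.6, 0.4]
opening: 0.0853
```

```bash
python3 -c "
from h import *
s=observe();print({k:np.round(v,3) for k,v in s.items()})"
```

```text
{'time': np.float64(0.9), 'qpos': array([-5.4811e+01, -4.2030e+00,  8.1400e-01,  9.5049e+01, -2.0000e-03,
        5.0484e+01]), 'joint_vel': array([-0.115,  0.051,  0.083,  0.054,  0.044,  3.432]), 'tau': array([ 1.1400e-01, -4.1960e+01,  4.6531e+01,  1.0000e-02,  2.0000e-03,
       -7.9000e-01]), 'eef_pos': array([ 0.278, -0.394,  0.231]), 'tool_rot': array([[ 0.264,  0.965, -0.   ],
       [ 0.965, -0.264,  0.   ],
       [ 0.   , -0.   , -1.   ]]), 'ft_force': array([-0.139,  0.571,  0.357]), 'ft_torque': array([-0.016, -0.037, -0.005]), 'opening': np.float64(0.085)}
```

>>> arm_command(
  plan=[
    [0.3, 0.4, 0, 0, 0, 0.05, 0],
    [0.55, 0.75, 0, 0, 0, 0.1, 0],
    [0.75, 1, 0, 0, 0, 0.15, 0],
    [0.75, 1, 0, 0, 0, 0.2, 0],
    [0.75, 1, 0, 0, 0, 0.25, 0],
    [0.75, 1, 0, 0, 0, 0.3, 0],
    [0.75, 1, 0, 0, 0, 0.35, 0],
    [0.75, 1, 0, 0, 0, 0.4, 0],
    [0.75, 1, 0, 0, 0, 0.4, 0],
  ],
)

```text
time: 1.8
eef_pos: [0.3681, -0.2746, 0.2311]
tool_rot: [[-0.837, 0.546, -0.0], [0.546, 0.837, 0.0], [0.0, 0.0, -1.0]]
ft_force: [-0.1, -0.3, 0.0]
opening: 0.0855
```

>>> arm_command(
  plan=[
    [0.3, 0.4, 0, 0, 0, 0.05, 0],
    [0.55, 0.75, 0, 0, 0, 0.1, 0],
    [0.75, 1, 0, 0, 0, 0.15, 0],
    [0.75, 1, 0, 0, 0, 0.2, 0],
    [0.75, 1, 0, 0, 0, 0.25, 0],
    [0.75, 1, 0, 0, 0, 0.3, 0],
    [0.75, 1, 0, 0, 0, 0.35, 0],
    [0.75, 1, 0, 0, 0, 0.4, 0],
    [0.75, 1, 0, 0, 0, 0.4, 0],
  ],
)

```text
time: 2.7
eef_pos: [0.4581, -0.1546, 0.231]
tool_rot: [[-0.778, -0.628, -0.0], [-0.628, 0.778, 0.0], [0.0, 0.0, -1.0]]
ft_force: [0.6, 0.2, 0.2]
opening: 0.0852
```

>>> arm_command(
  plan=[
    [0.3, 0.4, 0, 0, 0, 0.05, 0],
    [0.55, 0.75, -0.1, 0, 0, 0.1, 0],
    [0.75, 1, -0.3, 0, 0, 0.15, 0],
    [0.75, 1, -0.6, 0, 0, 0.2, 0],
    [0.75, 1, -0.8, 0, 0, 0.25, 0],
    [0.75, 1, -0.8, 0, 0, 0.3, 0],
    [0.75, 1, -0.8, 0, 0, 0.34, 0],
    [0.75, 1, -0.8, 0, 0, 0.34, 0],
    [0.75, 1, -0.8, 0, 0, 0.34, 0],
  ],
)

```text
time: 3.6
eef_pos: [0.5482, -0.0347, 0.1353]
tool_rot: [[0.167, -0.986, -0.0], [-0.986, -0.167, 0.0], [-0.0, -0.0, -1.0]]
ft_force: [1.3, 1.2, 1.1]
opening: 0.0854
```

```bash
python3 -c "
from h import *
s=observe();print({k:np.round(v,4) for k,v in s.items()})
R=s['tool_rot'];print(np.rad2deg(np.arctan2(R[1][0],R[0][0])))
d=(np.array([.5502,-.0202,.006])-s['eef_pos'])/.12;print(d)"
```

```text
{'time': np.float64(3.6), 'qpos': array([-3.617600e+00,  4.018300e+00, -1.558900e+00,  8.442290e+01,
        6.000000e-04, -1.032336e+02]), 'joint_vel': array([-4.5200e-02, -1.1000e-03,  1.9670e-01, -5.6900e-02,  8.2600e-02,
        1.1622e+00]), 'tau': array([ 6.97000e-02, -5.12650e+01,  4.68435e+01,  2.80000e-03,
        1.80000e-03, -5.36500e-01]), 'eef_pos': array([ 0.5482, -0.0347,  0.1353]), 'tool_rot': array([[ 0.167 , -0.9859, -0.    ],
       [-0.9859, -0.167 ,  0.    ],
       [-0.    , -0.    , -1.    ]]), 'ft_force': array([1.2688, 1.2222, 1.0525]), 'ft_torque': array([ 0.0096, -0.0373, -0.0043]), 'opening': np.float64(0.0854)}
-80.38399892882644
[ 0.01669807  0.12046229 -1.07729494]
```

>>> arm_command(
  plan=[
    [0.017, 0.12, -0.1, 0, 0, 0.005, 0],
    [0.017, 0.12, -0.4, 0, 0, 0.005, 0],
    [0.017, 0.12, -0.7, 0, 0, 0.005, 0],
    [0.017, 0.12, -0.9, 0, 0, 0.005, 0],
    [0.017, 0.12, -1, 0, 0, 0.005, 0],
    [0.017, 0.12, -1, 0, 0, 0.005, 0],
  ],
)

```text
time: 4.2
eef_pos: [0.5491, -0.0197, 0.0135]
tool_rot: [[0.186, -0.983, -0.003], [-0.983, -0.186, 0.0], [-0.001, 0.003, -1.0]]
ft_force: [-0.7, -0.7, -0.2]
opening: 0.0856
```

>>> arm_command(
  plan=[
    [0, 0, -0.08, 0, 0, 0, 0],
    [0, 0, -0.08, 0, 0, 0, 0],
    [0, 0, -0.08, 0, 0, 0, 1],
    [0, 0, -0.08, 0, 0, 0, 1],
    [0, 0, -0.08, 0, 0, 0, 1],
    [0, 0, -0.08, 0, 0, 0, 1],
    [0, 0, -0.08, 0, 0, 0, 1],
    [0, 0, -0.08, 0, 0, 0, 1],
    [0, 0, -0.08, 0, 0, 0, 1],
    [0, 0, -0.08, 0, 0, 0, 1],
  ],
  force=50,
)

```text
time: 5.2
eef_pos: [0.5507, -0.0202, 0.0064]
tool_rot: [[0.187, -0.982, 0.001], [-0.982, -0.187, -0.0], [0.0, -0.001, -1.0]]
ft_force: [-0.5, -0.5, 4.7]
opening: 0.0393
```

>>> arm_command(
  plan=[
    [0, 0, 0.1, 0, 0, 0, 1],
    [0, 0, 0.3, 0, 0, 0, 1],
    [0, 0, 0.6, 0, 0, 0, 1],
    [0, 0, 0.9, 0, 0, 0, 1],
    [0, 0, 1, 0, 0, 0, 1],
    [0, 0, 1, 0, 0, 0, 1],
  ],
)

```text
time: 5.8
eef_pos: [0.5511, -0.0202, 0.1278]
tool_rot: [[0.187, -0.982, 0.003], [-0.982, -0.187, -0.0], [0.001, -0.003, -1.0]]
ft_force: [1.0, -0.2, -1.1]
opening: 0.0393
```

>>> arm_command(
  plan=[
    [0, 0, 0.2, 0, 0, -0.04, 1],
    [-0.1, 0.2, 0.5, 0, 0, -0.08, 1],
    [-0.2, 0.4, 0.8, 0, 0, -0.12, 1],
    [-0.3, 0.6, 1, 0, 0, -0.16, 1],
    [-0.3, 0.8, 1, 0, 0, -0.2, 1],
    [-0.3, 1, 1, 0, 0, -0.24, 1],
    [-0.3, 1, 1, 0, 0, -0.28, 1],
    [-0.3, 1, 1, 0, 0, -0.32, 1],
    [-0.3, 1, 1, 0, 0, -0.36, 1],
    [-0.3, 1, 1, 0, 0, -0.4, 1],
    [-0.3, 1, 1, 0, 0, -0.424, 1],
    [-0.3, 1, 1, 0, 0, -0.424, 1],
    [-0.3, 1, 1, 0, 0, -0.424, 1],
  ],
)

```text
time: 7.1
eef_pos: [0.5139, 0.0998, 0.2444]
tool_rot: [[-0.909, -0.416, -0.002], [-0.416, 0.909, -0.0], [0.002, 0.0, -1.0]]
ft_force: [0.1, -0.3, -1.3]
opening: 0.0392
```

```bash
python3 -c "
from h import *
s=observe();print({k:np.round(v,4) for k,v in s.items()})
R=s['tool_rot'];print(np.rad2deg(np.arctan2(R[1][0],R[0][0])))"
```

```text
{'time': np.float64(7.1), 'qpos': array([ 10.9853,   1.7543,   8.16  ,  96.5249,   0.    , -13.6015]), 'joint_vel': array([-0.0444, -0.1583,  0.5681,  0.1788,  0.0072, -0.082 ]), 'tau': array([ 1.45000e-02, -4.87496e+01,  4.67504e+01,  9.30000e-03,
       -3.00000e-04,  1.76600e-01]), 'eef_pos': array([0.5139, 0.0998, 0.2444]), 'tool_rot': array([[-9.093e-01, -4.161e-01, -2.000e-03],
       [-4.161e-01,  9.093e-01, -4.000e-04],
       [ 2.000e-03,  5.000e-04, -1.000e+00]]), 'ft_force': array([ 0.0906, -0.3271, -1.2952]), 'ft_torque': array([-0.0188, -0.0056,  0.0077]), 'opening': np.float64(0.0392)}
-155.41309737327242
```

>>> arm_command(
  plan=[
    [0, 0, 0, 0.02, -0.045, 0, 1],
    [0, 0.1, 0, 0.04, -0.09, 0, 1],
    [0, 0.2, 0, 0.06, -0.136, 0, 1],
    [0, 0.3, 0, 0.083, -0.182, 0, 1],
    [0, 0.4, 0, 0.104, -0.227, 0, 1],
    [0, 0.5, 0, 0.125, -0.273, 0, 1],
    [0, 0.6, 0, 0.146, -0.318, 0, 1],
    [0, 0.7, 0, 0.166, -0.364, 0, 1],
    [0, 0.8, 0, 0.187, -0.409, 0, 1],
    [0, 0.9, 0, 0.208, -0.4545, 0, 1],
    [0, 1, 0, 0.208, -0.4545, 0, 1],
    [0, 1, 0, 0.208, -0.4545, 0, 1],
    [0, 1, 0, 0.208, -0.4545, 0, 1],
  ],
)

```text
time: 8.4
eef_pos: [0.5708, 0.2422, 0.2989]
tool_rot: [[-0.042, -0.418, 0.907], [-0.018, 0.908, 0.418], [-0.999, 0.001, -0.046]]
ft_force: [-0.4, 0.0, -1.1]
opening: 0.0395
```

```bash
python3 -c "
from h import *
s=observe();print({k:np.round(v,4) for k,v in s.items()})
print((np.array([.6124,.2787,.2])-s['eef_pos'])/.12)
snap('side','side1')"
```

```text
{'time': np.float64(8.4), 'qpos': array([ 21.5025, -48.5137, -65.7992, -14.6556,   3.2369,  -0.0815]), 'joint_vel': array([ 0.0078,  0.1792, -0.8251, -0.7851, -0.7086,  0.4487]), 'tau': array([ 6.22500e-01, -1.05177e+01,  5.93725e+01, -1.25826e+01,
       -9.52000e-02,  2.23000e-02]), 'eef_pos': array([0.5708, 0.2422, 0.2989]), 'tool_rot': array([[-0.0421, -0.4185,  0.9072],
       [-0.0181,  0.9082,  0.4181],
       [-0.9989,  0.0012, -0.0458]]), 'ft_force': array([-0.426 ,  0.0453, -1.0824]), 'ft_torque': array([-0.4218,  1.0541, -0.0256]), 'opening': np.float64(0.0395)}
[ 0.34707153  0.30457876 -0.82442421]
```

View pics/side1.png

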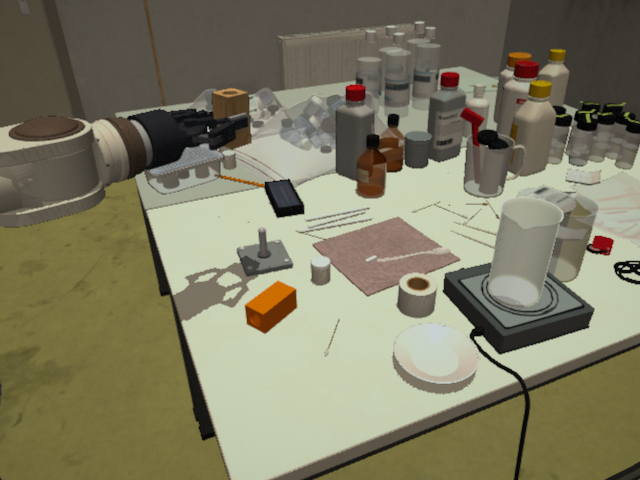

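>>> arm_command(
  plan=[
    [0.3, 0.2, 0, 0, 0, 0, 1],
    [0.6, 0.4, 0, 0, 0, 0, 1],
    [0.6, 0.4, 0, 0, 0, 0, 1],
    [0.6, 0.4, 0, 0, 0, 0, 1],
    [0.6, 0.4, 0, 0, 0, 0, 1],
  ],
)

```text
time: 8.95
eef_pos: [0.643, 0.289, 0.298]
tool_rot: [[-0.044, -0.417, 0.908], [-0.018, 0.909, 0.417], [-0.999, 0.002, -0.047]]
ft_force: [-0.2, -0.2, -0.7]
opening: 0.0394
```

```bash
python3 -c "
from h import *
s=observe();print({k:np.round(v,4) for k,v in s.items()})
print((np.array([.6124,.2787,.2])-s['eef_pos'])/.12)"
```

```text
{'time': np.float64(8.95), 'qpos': array([ 23.9005, -28.2485, -56.2584, -25.2962,   0.7463,   0.0809]), 'joint_vel': array([-0.0028, -2.1845, -0.4598, -0.533 , -0.1034,  0.1372]), 'tau': array([ 1.92600e-01, -2.29510e+01,  5.56152e+01, -1.15295e+01,
        7.40000e-03, -9.60000e-03]), 'eef_pos': array([0.643, 0.289, 0.298]), 'tool_rot': array([[-0.0439, -0.4169,  0.9079],
       [-0.0179,  0.9089,  0.4166],
       [-0.9989,  0.002 , -0.0473]]), 'ft_force': array([-0.1862, -0.1617, -0.739 ]), 'ft_torque': array([-0.4833,  1.0571, -0.0254]), 'opening': np.float64(0.0394)}
[-0.25495054 -0.08585756 -0.81643968]
```

>>> arm_command(
  plan=[
    [-0.1, -0.04, -0.1, 0.006, -0.014, 0, 1],
    [-0.2, -0.08, -0.2, 0.006, -0.014, 0, 1],
    [-0.255, -0.086, -0.4, 0.006, -0.014, 0, 1],
    [-0.255, -0.086, -0.6, 0.006, -0.014, 0, 1],
    [-0.255, -0.086, -0.8, 0.006, -0.014, 0, 1],
    [-0.255, -0.086, -0.8, 0.006, -0.014, 0, 1],
  ],
)

```text
time: 9.55
eef_pos: [0.6136, 0.2794, 0.2028]
tool_rot: [[0.001, -0.417, 0.909], [0.001, 0.909, 0.417], [-1.0, 0.001, 0.002]]
ft_force: [-0.3, -0.1, -2.3]
opening: 0.0396
```

```bash
python3 -c "
from h import *
s=observe();print({k:np.round(v,4) for k,v in s.items()})
print((np.array([.6124,.2787,.16])-s['eef_pos'])/.12)
p,d=snap('side','side2');snap('top','top2')"
```

```text
{'time': np.float64(9.55), 'qpos': array([ 2.43568e+01, -1.86320e+01, -6.58046e+01, -4.72646e+01,
        2.92400e-01,  5.24000e-02]), 'joint_vel': array([ 1.0840e-01, -3.5612e+00,  5.0000e-04,  3.9916e+00, -7.8200e-02,
        1.0180e-01]), 'tau': array([ 6.96000e-02, -2.35911e+01,  4.48319e+01, -1.30614e+01,
        4.00000e-03, -7.00000e-04]), 'eef_pos': array([0.6136, 0.2794, 0.2028]), 'tool_rot': array([[ 1.100e-03, -4.171e-01,  9.089e-01],
       [ 1.500e-03,  9.089e-01,  4.171e-01],
       [-1.000e+00,  9.000e-04,  1.600e-03]]), 'ft_force': array([-0.3201, -0.0674, -2.2676]), 'ft_torque': array([-0.4446,  1.0059, -0.0303]), 'opening': np.float64(0.0396)}
[-0.01017188 -0.00574776 -0.35684604]
```

View pics/side2.png

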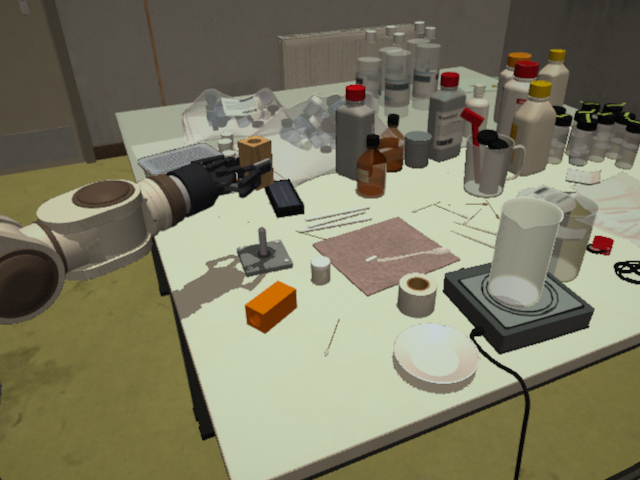

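View pics/top2.png

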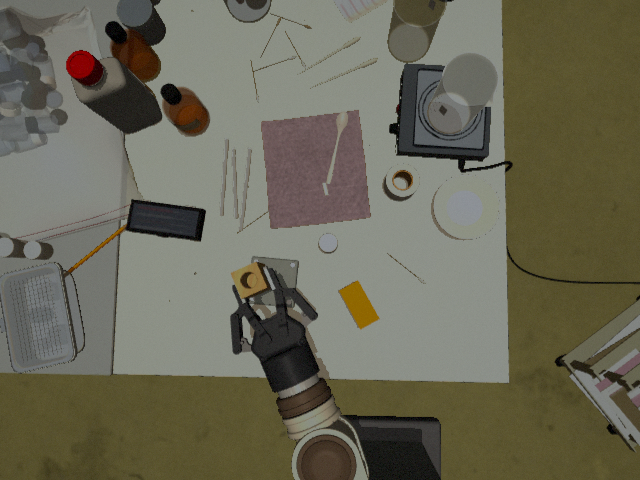

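```bash
python3 - <<'E'
from h import *
for n in('top','side'):
    z=np.load(f'pics/{n}2.npz');P=cloud(n,z['d']);hsv=cv2.cvtColor(z['p'],cv2.COLOR_RGB2HSV)
    m=(hsv[...,1]>60)&(hsv[...,0]<25)&(abs(P[...,2]-.243)<.007)&(abs(P[...,0]-.6)<.05)&(abs(P[...,1]-.273)<.05)
    q=P[m];print(n,m.sum(),q.mean(0),cv2.minAreaRect((q[:,:2]*1000).astype(np.float32)))
    # hole depth
    g=(abs(P[...,0]-.6)<.012)&(abs(P[...,1]-.273)<.012)&(P[...,2]<.23)&(P[...,2]>.1)
    print(P[g][:,2].min() if g.any() else None, g.sum(), np.percentile(P[g][:,2],[5,50]) if g.any() else '')
E
```

```text
top 597 [0.60030439 0.2725205  0.24338648] ((600.6329345703125, 273.9427795410156), (40.40606689453125, 40.39363479614258), 24.74380874633789)
0.19540158816476805 149 [0.19707316 0.19946039]
side 300 [0.59817512 0.26940492 0.24045397] ((599.2769775390625, 271.78192138671875), (42.076351165771484, 42.726131439208984), 21.345279693603516)
None 0
```

>>> arm_command(
  plan=[
    [-0.005, -0.002, -0.15, 0, 0, 0, 1],
    [-0.005, -0.002, -0.35, 0, 0, 0, 1],
    [-0.005, -0.002, -0.35, 0, 0, 0, 1],
    [-0.005, -0.002, -0.35, 0, 0, 0, 1],
  ],
)

```text
time: 10.05
eef_pos: [0.6168, 0.2814, 0.163]
tool_rot: [[0.003, -0.418, 0.909], [0.003, 0.909, 0.418], [-1.0, 0.001, 0.004]]
ft_force: [0.3, 0.2, -0.5]
opening: 0.0392
```

```bash
python3 -c "
from h import *
s=observe();print({k:np.round(v,4) for k,v in s.items()})"
```

```text
{'time': np.float64(10.05), 'qpos': array([ 24.4035,  -9.1837, -65.7845, -56.8112,   0.2743,   0.067 ]), 'joint_vel': array([ 0.1111, -1.8821,  0.2969, -0.2394, -0.0305,  0.0649]), 'tau': array([-1.41000e-02, -2.79882e+01,  3.99009e+01, -1.15222e+01,
        1.50000e-03, -1.60000e-03]), 'eef_pos': array([0.6168, 0.2814, 0.163 ]), 'tool_rot': array([[ 0.0029, -0.4175,  0.9087],
       [ 0.0026,  0.9087,  0.4175],
       [-1.    ,  0.0012,  0.0037]]), 'ft_force': array([ 0.3137,  0.2235, -0.4787]), 'ft_torque': array([-0.4571,  0.9995, -0.0492]), 'opening': np.float64(0.0392)}
```

>>> arm_command(
  plan=[
    [0, -0.02, 0.1, 0, 0, -0.04, 1],
    [-0.01, -0.04, 0.1, 0, 0, -0.08, 1],
    [-0.02, -0.06, 0.1, 0, 0, -0.12, 1],
    [-0.025, -0.087, 0.1, 0, 0, -0.16, 1],
    [-0.025, -0.087, 0, 0, 0, -0.194, 1],
    [-0.025, -0.087, -0.1, 0, 0, -0.194, 1],
    [-0.025, -0.087, -0.1, 0, 0, -0.194, 1],
  ],
)

```text
time: 10.75
eef_pos: [0.6136, 0.2718, 0.1512]
tool_rot: [[0.004, 0.176, 0.984], [0.0, 0.984, -0.176], [-1.0, 0.001, 0.004]]
ft_force: [-0.6, -0.1, -1.0]
opening: 0.0392
```

```bash
python3 - <<'E'
from h import *
s=observe();print({k:np.round(v,4) for k,v in s.items()})
c=s['eef_pos']-0.014*s['tool_rot'][:,2];print('c',c,(np.array([.6,.2735,.15])-c)/.12)
for n in('top',):
    p,d=snap(n,n+'3');P=cloud(n,d);hsv=cv2.cvtColor(p,cv2.COLOR_RGB2HSV)
    m=(hsv[...,1]>60)&(hsv[...,0]<25)&(abs(P[...,2]-c[2]-.04)<.008)&(abs(P[...,0]-.6)<.05)&(abs(P[...,1]-.273)<.05)
    q=P[m];print(n,m.sum(),q.mean(0),cv2.minAreaRect((q[:,:2]*1000).astype(np.float32)))
snap('side','side3')
E
```

```text
{'time': np.float64(10.75), 'qpos': array([ 44.0332,   3.6705, -56.1341, -60.2106, -54.1967,  -0.2791]), 'joint_vel': array([-0.9473, -2.007 , -0.589 ,  1.1858,  0.9102,  0.0374]), 'tau': array([ 7.42300e-01, -3.98110e+01,  3.86737e+01, -1.09077e+01,
       -1.44000e-01, -1.50000e-03]), 'eef_pos': array([0.6136, 0.2718, 0.1512]), 'tool_rot': array([[ 4.200e-03,  1.765e-01,  9.843e-01],
       [ 1.000e-04,  9.843e-01, -1.765e-01],
       [-1.000e+00,  9.000e-04,  4.100e-03]]), 'ft_force': array([-0.5821, -0.1059, -0.968 ]), 'ft_torque': array([ 0.1924,  1.0749, -0.0143]), 'opening': np.float64(0.0392)}
c [0.59984517 0.27422129 0.15113446] [ 0.00129023 -0.00601079 -0.00945387]
top 501 [0.59858747 0.27333779 0.19086278] ((599.316650390625, 274.523681640625), (40.38132858276367, 39.923397064208984), 80.0696792602539)
```

View pics/side3.png

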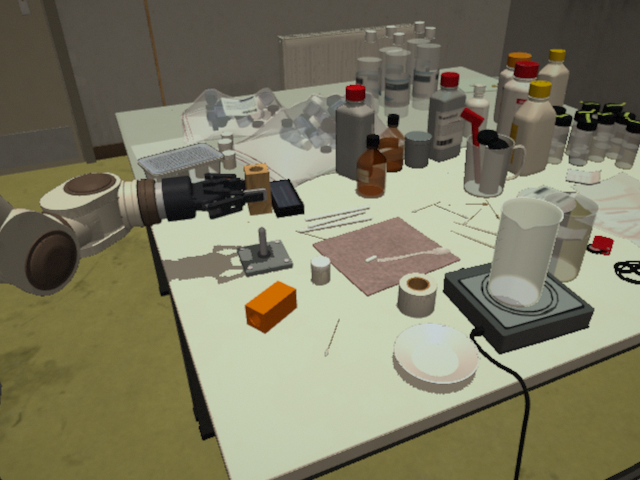

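>>> arm_command(
  plan=[
    [0.003, -0.007, -0.1, 0, 0, 0, 1],
    [0.003, -0.007, -0.2, 0, 0, 0, 1],
    [0.003, -0.007, -0.28, 0, 0, 0, 1],
    [0.003, -0.007, -0.31, 0, 0, 0, 1],
    [0.003, -0.007, -0.31, 0, 0, 0, 1],
  ],
)

```text
time: 11.35
eef_pos: [0.6145, 0.2698, 0.1143]
tool_rot: [[0.005, 0.178, 0.984], [0.001, 0.984, -0.178], [-1.0, 0.002, 0.005]]
ft_force: [-0.4, 0.1, -1.8]
opening: 0.0396
```

>>> arm_command(
  plan=[
    [0, 0, -0.02, 0, 0, 0, 1],
    [0, 0, -0.03, 0, 0, 0, 1],
    [0, 0, -0.04, 0, 0, 0, 1],
    [0, 0, -0.04, 0, 0, 0, 1],
  ],
)

```text
time: 11.75
eef_pos: [0.6144, 0.2703, 0.1087]
tool_rot: [[0.005, 0.178, 0.984], [0.0, 0.984, -0.178], [-1.0, 0.001, 0.004]]
ft_force: [-0.0, -0.1, -1.8]
opening: 0.0393
```

>>> arm_command(
  plan=[
    [0, 0, -0.01, 0, 0, 0, 1],
    [0, 0, -0.01, 0, 0, 0, 1],
    [0, 0, -0.01, 0, 0, 0, 1],
  ],
)

```text
time: 12.05
eef_pos: [0.6146, 0.2704, 0.1084]
tool_rot: [[0.006, 0.178, 0.984], [0.002, 0.984, -0.178], [-1.0, 0.003, 0.006]]
ft_force: [-3.3, -2.1, 4.2]
opening: 0.0395
```

>>> arm_command(
  plan=[
    [0, 0, -0.01, 0, 0, 0, 1],
    [0, 0, -0.01, 0, 0, 0, 1],
    [0, 0, -0.01, 0, 0, 0, 1],
  ],
)

```text
time: 12.35
eef_pos: [0.6147, 0.2704, 0.1083]
tool_rot: [[0.008, 0.179, 0.984], [0.003, 0.984, -0.179], [-1.0, 0.005, 0.007]]
ft_force: [-6.9, -2.8, 10.7]
opening: 0.0395
```

The dowel stops at 4 mm (foot centre z 0.108, about 12 N upward), so the recess is the end facing down. Lifting now.

>>> arm_command(
  plan=[
    [0, 0, 0.05, 0, 0, 0, 1],
    [0, 0, 0.2, 0, 0, 0, 1],
    [0, 0, 0.5, 0, 0, 0, 1],
    [0, 0, 0.8, 0, 0, 0, 1],
    [0, 0, 1, 0, 0, 0, 1],
    [0, 0, 1, 0, 0, 0, 1],
    [0, 0, 1, 0, 0, 0, 1],
    [0, 0, 1, 0, 0, 0, 1],
    [0, 0, 1, 0, 0, 0, 1],
    [0, 0, 1, 0, 0, 0, 1],
  ],
)

```text
time: 13.35
eef_pos: [0.6143, 0.2702, 0.2244]
tool_rot: [[0.002, 0.178, 0.984], [-0.002, 0.984, -0.178], [-1.0, -0.001, 0.003]]
ft_force: [0.5, 0.4, -1.7]
opening: 0.0389
```

```bash
python3 - <<'E'
from h import *
p,d=snap('top','top4');ps,_=snap('side','side4')
s=observe();print({k:np.round(v,4) for k,v in s.items()})
c=s['eef_pos']-0.014*s['tool_rot'][:,2]
P=cloud('top',d);hsv=cv2.cvtColor(p,cv2.COLOR_RGB2HSV)
r=np.hypot(P[...,0]-c[0],P[...,1]-c[1])
m=(hsv[...,1]>60)&(abs(P[...,2]-c[2]-.04)<.012)&(r<.03)
q=P[m];A=np.c_[q[:,:2],np.ones(len(q))];k=np.linalg.lstsq(A,q[:,2],rcond=None)[0]
print('top face',q.mean(0),'tilt deg',np.rad2deg(np.hypot(k[0],k[1])),'hole z',np.median(P[r<.006][:,2]))
for nm,x0,x1,y0,y1 in(('pot',315,342,230,256),('tape',380,422,160,205)):
    d0=np.load('pics/top0.npz')['d']; print(nm,np.abs(d-d0)[y0:y1,x0:x1].mean())
o=np.hstack([cv2.resize(x[a:a+150,b:b+150],(400,400)) for x,a,b in((p,220,170),(ps,100,170))])
cv2.imwrite('pics/crop4.png',o[...,::-1])
E
```

```text
{'time': np.float64(13.45), 'qpos': array([ 43.8626,  -8.7853, -55.3382, -46.8764, -54.0954,  -0.2733]), 'joint_vel': array([-0.0235, -0.4939,  0.3358,  0.1538,  0.0266,  0.0768]), 'tau': array([-2.60000e-03, -3.51939e+01,  4.49513e+01, -9.99390e+00,
        1.45000e-02, -1.00000e-04]), 'eef_pos': array([0.6144, 0.2703, 0.2251]), 'tool_rot': array([[ 3.200e-03,  1.777e-01,  9.841e-01],
       [-8.000e-04,  9.841e-01, -1.777e-01],
       [-1.000e+00, -2.000e-04,  3.300e-03]]), 'ft_force': array([-0.0825, -0.0998, -1.5454]), 'ft_torque': array([0.2191, 1.1141, 0.0018]), 'opening': np.float64(0.0393)}
top face [0.59993254 0.27238698 0.26379314] tilt deg 1.407475468276183 hole z 0.21881515137045082
pot 0.009499995
tape 0.007905674
```

View pics/crop4.png

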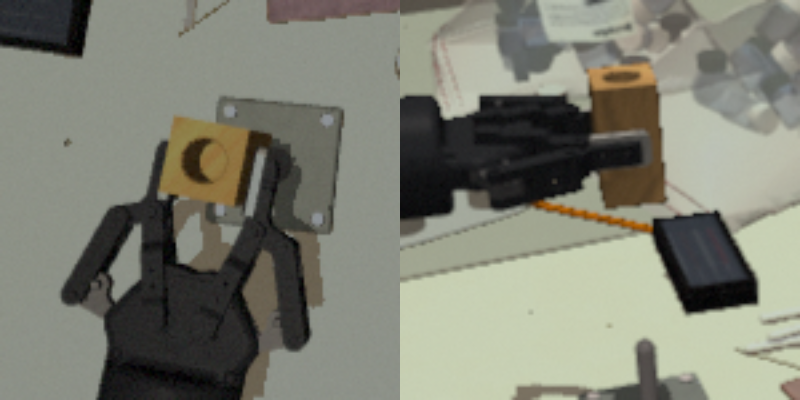

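The crops show the foot upright in the jaws, well clear of the dowel. The deep socket is on top, and its floor measures 45 mm below the top face. In the earlier top view (`top2`) the pot at (328,243) and the tape roll at (402,181) are where they started.

```bash
python3 -c "
from bench import *
print(close_job(), observe()['eef_pos'])"
```

```text
the job is handed in; nothing more can be done
the job is handed in; nothing more can be done
```

The job is handed in, with the foot still in the gripper and its deep socket facing up. `close_job()` gives no verdict.

**What I did:** I gripped the brown foot, not the orange look-alike, with the depth images suggesting that its -y end was the shallow one. I turned that end down and lowered it squarely onto the test dowel. It stopped with the foot's centre at z = 0.108 m, about 4 mm in, with roughly 12 N pushing up. That confirms the lower end is the felt-pad recess. I then lifted the foot straight off.

**Last checks, at 13.45 s:**

| Check | Reading |
|---|---|
| Foot centre height | about 0.225 m |
| Foot underside height | about 0.185 m |
| Foot tilt | under 1.5° |
| Socket depth seen from above | about 45 mm |
| Finger opening | 39.3 mm, grip set to 50 N |

**Problems and disagreements:**
- **Elbow limit:** with the tool pointing straight outward, joint 3 ran up against its range limit. I turned the tool 35° about the vertical before lowering, which cleared it.
- **Tape roll and pot:** both look unmoved in the images, and the arm never came near them. My depth comparison against the first image averaged 8–9 mm of difference over those patches. I put that down to depth noise and dropouts and did not look into it further.

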